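# Lock the gauge head, gauge with the rod and present its tip over the drain funnel

## Task

Turn the gauge head's lock ring counter-clockwise (seen from above) by its upright handle until the handle stands at the locked mark. Then take the gauge rod from its rest, push its thin end into the slanting guide tube until the collar stops fully against the tube's mouth, pause there a moment, draw it right out again, and finish holding the rod level in the gripper with its tip a little above the middle of the brass funnel's mouth, touching nothing but the gripper. Keep hold of the rod at the end, and do not disturb the parts standing around.

Things in the scene. Friction and masses are not known exactly. Their poses are not given: they have to be found in the camera images.
- lock_ring (a joint): Captive lock ring: dark knurled disc, diameter 90 mm, on top of the gauge head, turning about the head's vertical axis. Value 0 = fully unlocked, grows counter-clockwise seen from above, 1.45 rad = handle in line with the locked mark, end stop at 1.53 rad (a locked ring reads above 1.33). Starts at 0 to 0.45. It stays where it is left; friction about 0.08 N m.
- ring_handle (a point): Point on the axis of the lock ring's upright round handle post (diameter 14 mm), 14 mm below its top, 73 mm from the hinge axis. The post stands free for 45 mm: from 31 mm below this point to 14 mm above it. Moves with the ring.
- ring_hinge (a point): Point on the vertical hinge axis of the lock ring (centre line of the gauge head), at the same height as ring_handle (188 mm above the table). The ring's cap is 26 mm below this point.
- mark (a point): Locked mark: top of a fixed upright steel tongue 10 x 10 mm, 98 mm from the hinge axis, on an arm of the gauge head. The ring's handle is locked when it stands in line between hinge axis and mark; it passes inside the tongue. The tongue's top is 33 mm below ring_handle.
- gauge_head: Fixed gauge head: bronze column of diameter 68 mm, 140 mm high on a round steel foot of diameter 120 mm; the lock ring lies on top and the guide tube slants up out of its side. Origin at the underside's centre, z up, x = horizontal direction in which the guide tube points out.
- guide_tube: Fixed straight steel guide tube, 32 mm outside, 15 mm bore, 100 mm long, rising outward at 25 degrees above level. Origin at the centre of its open mouth (150 mm above the table, 125 mm from the head's axis); its z axis points out of the mouth along the tube, so the rod goes in along -z.
- gauge_rod: Loose gauge rod, 0.16 kg. Flat aluminium handle 90 x 14 wide (y) x 24 high (z), steel stop collar (diameter 30), thin round probe (diameter 8, 85 long, round end, dark lines near the tip). Origin on the axis in the handle: grip here. x points to the tip: handle x = -55 to 35 mm, collar 41 to 49, tip 134. Starts level in rod_rest, flat sides upright.
- rod_tip (a point): Round end of the gauge rod's thin probe, 134 mm from the rod's origin along its x.
- rod_collar (a point): Centre of the collar's front face (towards the tip), 49 mm from the rod's origin. With the collar stopped it meets the guide tube's mouth.
- rod_rest: Fixed aluminium rest, base 200 x 50 x 8 mm, with two forks 10 mm long centred at x = -47 (under the handle) and +100 mm (under the probe); the rod lifts straight up out of them (cheeks 12 mm deep). Origin at the table under the rod's origin, x the same way as the rod's tip; the rod's axis lies 90 mm above the table.
- ledge: Fixed polished granite sample ledge, 150 x 150 mm bridge, top 90 mm above the table, with the brass funnel set in its middle and a steel cup under it. Origin at the table under the funnel's centre, z up.
- funnel_mouth (a point): Centre of the brass funnel's round mouth, at rim height (100 mm above the table, 10 mm above the ledge top); mouth diameter 86 mm.
- relief_valve: Bystander: loose bronze relief valve, diameter 52, 88 mm high, standing. Leave alone.
- transducer: Bystander: loose black position transducer lying down, 115 mm long, 50 wide, 38 high. Leave alone.
- yoke: Bystander: loose zinc-plated yoke (two-pronged fork), 113 x 60 x 30 mm high, lying. Leave alone.
- snubber: Bystander: loose copper pressure snubber, diameter 34, 52 mm high, standing. Leave alone.
- oil_tin: Bystander: loose plain tin, diameter 60, 100 mm high, standing. Leave alone.
- spanner: Bystander: loose steel spanner, 170 mm long, lying. Leave alone.

How it is judged:
On the way, in this order (a step that is already met when the one before it is completed fails the run):
1. the lock ring is at its locked mark (value of joint lock_ring above 1.33 rad), for 0.2 s.
2. with the ring locked, the rod is in the guide tube with its collar stopped against the mouth (value of joint lock_ring above 1.33 rad and z of rod_collar in the frame of guide_tube below 0.003 m and distance between rod_collar and guide_tube below 0.008 m and angle between the x axis of gauge_rod and the z axis of guide_tube, either way round below 0.12 rad), for 0.2 s.
3. the rod is drawn right out of the tube (z of rod_tip in the frame of guide_tube above 0.01 m), for 0.1 s.
At the end, for the whole second after the job is handed in: The lock ring is still locked (joint above 1.33 rad, mark at 1.45); the gripper holds the gauge rod still, level within about 9 degrees, touching neither ledge, rest nor gauge head, its tip within 30 mm (seen from above) of the funnel mouth's centre and 10 to 150 mm above the funnel's rim (value of joint lock_ring above 1.33 rad and contact force between the fingers and gauge_rod above 1 N and angle between gauge_rod's own x axis and vertical between 1.411 and 1.731 rad and horizontal distance between rod_tip and funnel_mouth below 0.03 m and z of rod_tip in the frame of ledge between 0.11 and 0.25 m and linear speed of gauge_rod below 0.03 m/s and contact force between gauge_rod and ledge below 0.2 N and contact force between gauge_rod and rod_rest below 0.2 N and contact force between gauge_rod and gauge_head below 0.2 N); the arm keeps its last pose, push and grip.
It fails at once if a bystander part was shifted more than 30 mm or knocked over (distance of any of relief_valve, transducer, yoke, snubber, oil_tin, spanner from where it was at the start of the episode above 0.03 m or angle between any of relief_valve, transducer, yoke, snubber, oil_tin, spanner's own z axis and vertical above 0.5 rad).
It fails at once if the gauge rod was dropped (height (world z) of gauge_rod below 0.05 m).
It also fails if it takes over 72 s, if anything falls off the work surface, if the arm or the gripper's body presses on something with over 40 N, if the wrist force passes 120 N, or if a joint passes its speed limit or range.

## Robot

A 7-joint arm with a two-finger parallel gripper is mounted at the origin on the work surface. World frame = base frame: x ahead of the robot, y to its left, z up, the work surface at z = 0. Lengths are in m, angles in rad, forces in N, time in s.
With the tool pointing down it reaches from about 0.4 to 0.875 m from the base axis. Payload 19.3 kg.
Tool frame: the origin (TCP) lies midway between the tips of the shut fingers; the grasp point (between the pads) lies 19 mm behind it; z points along the fingers, y is the line along which they close (so a half turn about z gives the same grasp; the last joint's range is limited). The gripper opens to 85 mm and grips with 20 to 120 N. Pads are 22 mm wide; open, the fingers measure 114 mm over their backs; the gripper's body (76 mm by 85 mm) begins 54 mm behind the grasp point. The pads swing forward as they close: fully open they stand 13 mm farther back than shut.
Start: joints at [-1.211, 0.521, -0.036, 1.599, 0.021, 1.021, -0.113], TCP at [0.26, 0.568, 0.231] pointing down, gripper open.
Joint ranges: [-2.91, 2.91], [-0.3, 2.13], [-1.5, 1.42], [0.17, 2.43], [-1.26, 4.41], [0.16, 1.93], [-2.52, 2.52]. Speed limits (rad/s): [1.89, 1.89, 2.39, 2.39, 3.01, 3.01, 3.01].

## Interface

Orientations are given as [roll, pitch, yaw] about the fixed x, y, z axes, in that order (R = Rz(yaw) Ry(pitch) Rx(roll)).
In Python, from workcell import bot gives the robot as it stands.
- The arm moves only by the shell command python3 nudge.py 'ROWS' [FORCE]. ROWS is one flat JSON list of numbers that holds 1 to 5 rows one after another, with no inner brackets; each row has 7 numbers: the finger opening in m, then dx, dy, dz in units of 20 mm, then a rotation vector rx, ry, rz in units of 0.2 rad; each row is the pose to reach, as a shift and turn from the pose commanded when the command began, along the tool's axes at that moment; what a row does not reach only later rows make up. A row lasts 1/8 s, in which the tool goes at most 0.0625 m and 0.188 rad, less where a joint would pass 70% of its speed; a pose out of reach is approached as far as the arm can. The fingers move at their own pace and stop on an object; FORCE is the grip in N (left out, the last holds). Time passes only in rows, so rows that do not move let the fingers close. It prints the time, the measured TCP pose, the force, the opening and the grip force at its end. Input that does not fit is refused with a message, and nothing moves.
- bot.observe(): the state, without advancing time (a new reading comes with each control period).
- bot.grab_frame(name): name is "scene" or "top"; returns the picture (400x640x3 uint8, blue, green, red); there is no depth.
- bot.calibration(name): a dict with "vfov" (degrees; the focal length in pixels is half the picture's height over the tangent of half this angle, whatever the lens; pixels are square), "cx", "cy" (the principal point, pixels), "eye" and "attitude" of the camera in the world. Camera axes: x right, y down, z forward; pixel columns grow to the right and rows downward; lengths in m; the calibration is good to about 2 mm. A picture is of the moment at which its call begins. calibration takes no time and is no camera call.
- bot.job_done(): hands the job in; it is judged then, once.
The state is a dict: "clock": time; "qpos": joint angles; "qd": joint speeds; "joint_efforts": joint torques, N m; "position": TCP position; "tool_rot": TCP orientation; "force": force on the tool from outside, world axes, zero at the start; "moment": the same for the moment, N m; "grip_width": finger opening in m; "finger_force": force on a finger pad.
Only numpy, scipy, OpenCV 4.12 (cv2) and the standard library are available. Lean on these libraries where they do the work, as an engineer would, in place of code of your own. Each camera call takes 0.05 s, during which the arm holds its last target. There are 200 camera calls.

## Working session

There is one attempt and no reset: what is moved stays moved. The work goes in short steps, Python scripts to look and compute and a shell command to move; the robot and the scene stay as the last step left them, time stands still between calls to the robot, and variables do not carry over. Pictures are saved under pics/ and viewed, at most 12 in all, crops included, and the job is handed in when it is done.

```bash
ls; mkdir -p pics; python3 - <<'E'
from workcell import bot
import cv2
for n in("scene","top"):
    c=bot.calibration(n);print(n,c)
    cv2.imwrite(f"pics/{n}0.png",bot.grab_frame(n))
print(bot.observe())
E
```

```text
nudge.py
pics
workcell.py
scene {'vfov': 45.372710559199575, 'cx': 323.8406524193049, 'cy': 202.220801833832, 'eye': array([ 1.4322029 , -0.29040747,  0.95545623]), 'attitude': array([-2.30437465,  0.00375567,  1.14336046])}
top {'vfov': 42.60506574776038, 'cx': 313.697058628593, 'cy': 186.56569885052582, 'eye': array([0.4016743 , 0.06842327, 1.4128139 ]), 'attitude': array([-2.96409840e+00,  1.58795503e-03, -1.55207673e+00])}
{'clock': 0.1, 'qpos': array([-1.21116341,  0.52194617, -0.03633107,  1.59988736,  0.02123667,
        1.02113979, -0.11280092]), 'qd': array([-3.15514944e-04,  3.30626491e-05,  2.54283727e-04, -8.36914359e-04,
        6.22309662e-04, -2.36010395e-04,  1.62082912e-03]), 'joint_efforts': array([ 4.47217404e-03, -9.28491855e+01,  1.98429465e+00, -3.70535553e+01,
        1.81805470e-02,  5.39144356e-03,  5.73735150e-06]), 'position': array([0.26036917, 0.56787502, 0.23081119]), 'tool_rot': array([-3.14060276e+00,  9.87071272e-05,  2.71176906e+00]), 'force': array([ 0.48457084,  0.09091061, -0.08662123]), 'moment': array([-0.00359218,  0.00328474, -0.0042985 ]), 'finger_force': 0.0, 'grip_width': 0.08536530516833131}
```

View pics/scene0.png

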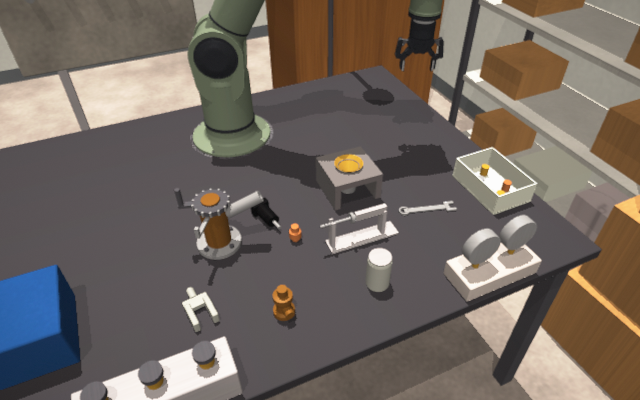

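View pics/top0.png

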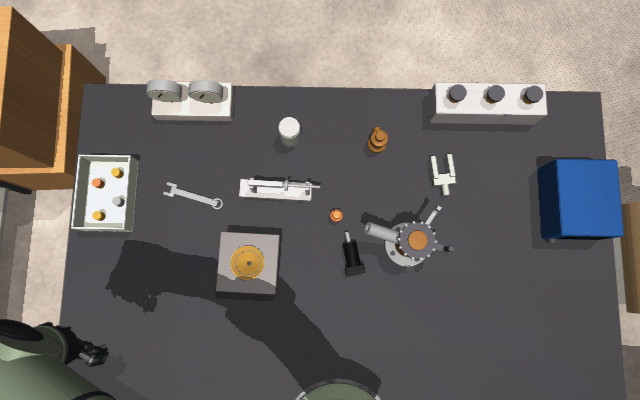

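The scene shows the head at about (215,220), the rod at (355,220), and the funnel at (348,163). In the top view the head is at (417,240), the handle post at about (449,248), an arm with the mark at about (437,210), the rod from (245,188) to (320,185), and the funnel at (247,262). I'll zoom in on both.

```bash
python3 - <<'E'
import cv2
t=cv2.imread("pics/top0.png");s=cv2.imread("pics/scene0.png")
def cr(im,x,y,w,h,k,n):cv2.imwrite(n,cv2.resize(im[y:y+h,x:x+w],None,fx=k,fy=k,interpolation=cv2.INTER_CUBIC))
import numpy as np
a=lambda im,x,y,w,h,k:cv2.resize(im[y:y+h,x:x+w],None,fx=k,fy=k,interpolation=cv2.INTER_CUBIC)
cv2.imwrite("pics/tc.png",np.vstack([a(t,215,165,130,50,6),a(t,340,195,130,50,6)[:, :],])[:600])
cv2.imwrite("pics/sc.png",np.hstack([a(s,170,180,130,80,6)]))
cv2.imwrite("pics/sc2.png",a(s,305,145,100,105,5))
E
```

```text
(no output)
```

View pics/tc.png

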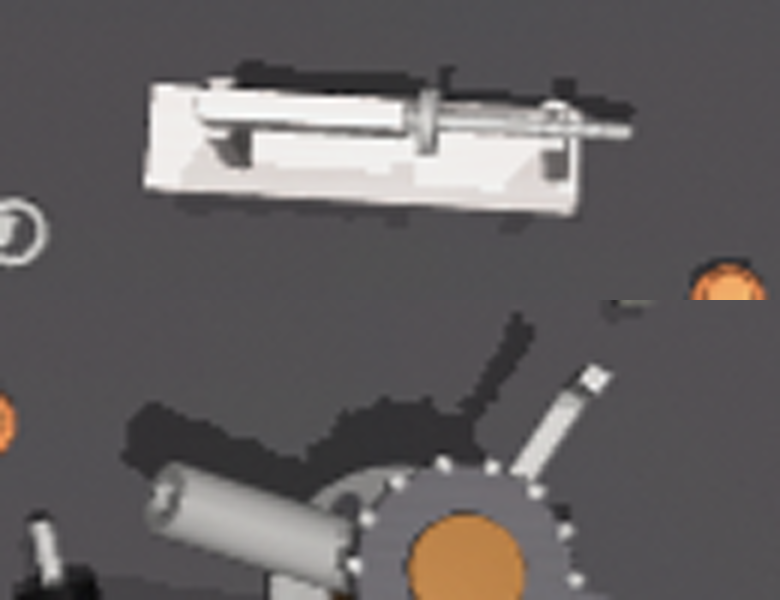

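View pics/sc.png

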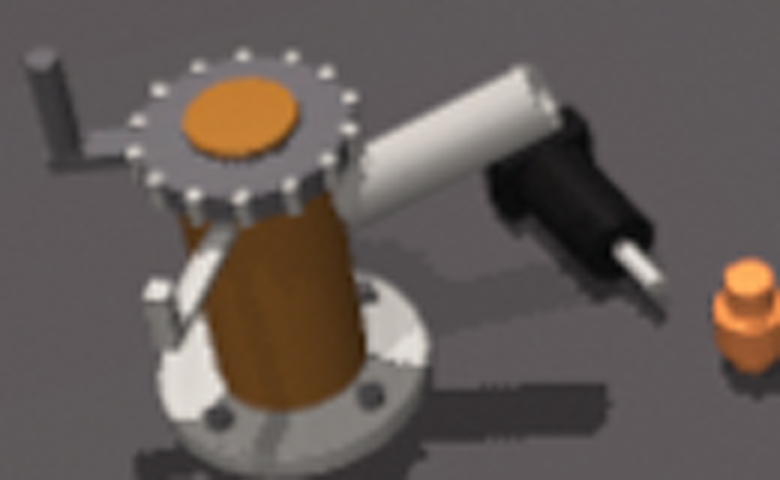

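View pics/sc2.png

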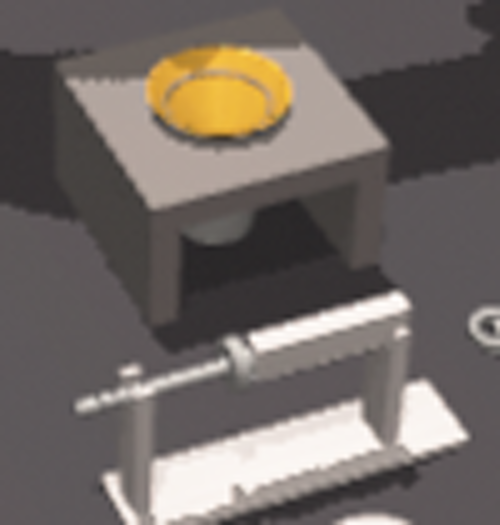

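The crops show, in top-crop pixels, the rod tip (632,131), collar (427,121), handle rear (197,107), cap (467,570), mark top (597,378) and mouth (163,497). In the scene crop: post top (42,60), cap (241,117), mark (158,290), mouth (541,97). In the second scene crop: tip (80,406), collar (238,358), funnel (219,91). Next I triangulate these points.

```bash
cat > h.py <<'E'
import numpy as np,cv2
from scipy.spatial.transform import Rotation as R
from workcell import bot
CAL={n:bot.calibration(n) for n in("scene","top")}
def ray(n,u,v):
    c=CAL[n];f=200/np.tan(np.radians(c["vfov"]/2))
    d=R.from_euler("xyz",c["attitude"]).apply([(u-c["cx"])/f,(v-c["cy"])/f,1]);return c["eye"],d/np.linalg.norm(d)
def tri(a,b):
    A=np.zeros((3,3));y=np.zeros(3);P=[]
    for n,p in(("top",a),("scene",b)):
        e,d=ray(n,*p);M=np.eye(3)-np.outer(d,d);A+=M;y+=M@e;P.append((M,e))
    x=np.linalg.solve(A,y);return x,[np.linalg.norm(M@(x-e)) for M,e in P]
def atz(n,p,z):
    e,d=ray(n,*p);return e+d*(z-e[2])/d[2]
def proj(n,X):
    c=CAL[n];f=200/np.tan(np.radians(c["vfov"]/2))
    q=R.from_euler("xyz",c["attitude"]).inv().apply(np.array(X)-c["eye"]);return q[...,:2]/q[...,2:]*f+[c["cx"],c["cy"]]
E
python3 - <<'E'
from h import *
np.set_printoptions(precision=4,suppress=True)
T=lambda u,v,ox,oy,k:((u+.5)/k-.5+ox,(v+.5)/k-.5+oy)
tt=lambda u,v:T(u,v,215,165,6)
th=lambda u,v:T(u,v-300,340,195,6)
s1=lambda u,v:T(u,v,170,180,6)
s2=lambda u,v:T(u,v,305,145,5)
top=cv2.imread("pics/top0.png");hsv=cv2.cvtColor(top,cv2.COLOR_BGR2HSV)
m=cv2.inRange(hsv[235:290,220:275],(12,120,60),(35,255,255));
c,r=cv2.minEnclosingCircle(np.argwhere(m)[:,::-1].astype(np.float32));fun=(c[0]+220,c[1]+235);print("fun px",fun,r)
pts={"tip":(tt(632,131),s2(80,406)),"collar":(tt(427,121),s2(238,358)),"cap":(th(467,570),s1(241,117)),"mark":(th(597,378),s1(158,290)),
"mouth":(th(163,497),s1(541,97)),"post":((449,248),s1(42,60)),"fun":(fun,s2(219.5,91))}
zz=dict(tip=.09,collar=.09,cap=.162,mark=.155,mouth=.15,post=.202,fun=.1)
for k,(a,b) in pts.items():
    print(k,*tri(a,b),atz("top",a,zz[k])[:2],atz("scene",b,zz[k])[:2])
print("handle rear",atz("top",tt(197,107),.102))
cv2.imwrite("pics/tc2.png",cv2.resize(top[220:275,385:465],None,fx=8,fy=8,interpolation=cv2.INTER_CUBIC))
E
```

```text
fun px (247.1666660308838, 262.55555534362793) 17.02631378173828
tip [0.6389 0.0585 0.0934] [np.float64(0.0001918517598054975), np.float64(0.00019185175980553909)] [0.6396 0.0587] [0.6357 0.0597]
collar [0.6415 0.1478 0.0939] [np.float64(0.00035384789363649273), np.float64(0.0003538478936365838)] [0.6424 0.1483] [0.6378 0.1494]
cap [ 0.4995 -0.1812  0.1612] [np.float64(0.0010373122584621188), np.float64(0.0010373122584621094)] [ 0.4997 -0.18  ] [ 0.5    -0.1823]
mark [ 0.5799 -0.2366  0.1558] [np.float64(0.0004938707705469496), np.float64(0.0004938707705469568)] [ 0.5802 -0.2363] [ 0.5789 -0.237 ]
mouth [ 0.5277 -0.0597  0.1502] [np.float64(0.0017278195311538306), np.float64(0.0017278195311537818)] [ 0.5282 -0.058 ] [ 0.5268 -0.0612]
post [ 0.4777 -0.2493  0.1997] [np.float64(0.002902527501733482), np.float64(0.0029025275017335477)] [ 0.4782 -0.2458] [ 0.4791 -0.2522]
fun [0.4382 0.2394 0.0983] [np.float64(0.0006831079385572605), np.float64(0.0006831079385573487)] [0.4384 0.2398] [0.4401 0.2376]
handle rear [0.6445 0.2475 0.102 ]
```

View pics/tc2.png

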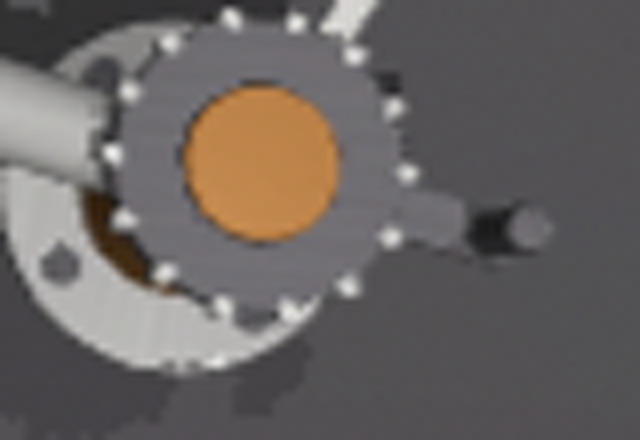

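Triangulated heights and distances agree with the text: the mark is 97.5 mm from the hinge, the mouth 125 mm, and the rod 189 mm long. Next I fix the poses and work out the approach.

```bash
cat >> h.py <<'E'
H=np.array([.4998,-.1808,.188]);M=np.array([.5798,-.2366,.155])
am=np.arctan2(*(M-H)[1::-1])
pt=atz("top",(450.8,248.1),.202);ap=np.arctan2(*(pt-H)[1::-1])
down=lambda psi:R.from_euler("xyz",[np.pi,0,psi])
def rel(wps,p0=None,r0=None):
    o=bot.observe();p=o["position"] if p0 is None else p0;r=R.from_euler("xyz",o["tool_rot"]) if r0 is None else r0
    for q,s in wps:
        print(np.round(r.inv().apply(np.array(q)-p),4),np.round((r.inv()*s).as_rotvec(),3));p,r=np.array(q),s
E
python3 - <<'E'
from h import *
print(pt,np.linalg.norm((pt-H)[:2]),ap,am,am-ap)
P=H+.073*np.array([np.cos(ap),np.sin(ap),0]);print(P)
rel([((.42,.36,.28),down(2.2)),((.52,.08,.28),down(1.7)),((P[0],P[1],.26),down(ap+np.pi))])
E
```

```text
[ 0.47803848 -0.25004171  0.202     ] 0.07258084331610648 -1.8753051147874733 -0.6090461406710883 1.266258974116385
[ 0.4779128  -0.25044159  0.188     ]
[-0.2317 -0.1225 -0.049 ] [-0.001  0.     0.512]
[-0.2852 -0.0839 -0.    ] [ 0.  -0.   0.5]
[-0.3223 -0.0843  0.02  ] [ 0.    -0.     0.434]
```

Units first: shifts go in units of 20 mm and turns go in units of 0.2 rad. So -0.23 m is -11.5, -0.12 m is -6, 0.51 rad is 2.55.

```bash
python3 nudge.py '[0.05,-11.5,-6,-2.5,0,0,2.55,0.05,-11.5,-6,-2.5,0,0,2.55,0.05,-11.5,-6,-2.5,0,0,2.55,0.05,-11.5,-6,-2.5,0,0,2.55,0.05,-11.5,-6,-2.5,0,0,2.55]' 40
python3 nudge.py '[0.05,-14.25,-4.2,0,0,0,2.5,0.05,-14.25,-4.2,0,0,0,2.5,0.05,-14.25,-4.2,0,0,0,2.5,0.05,-14.25,-4.2,0,0,0,2.5,0.05,-14.25,-4.2,0,0,0,2.5]'
python3 - <<'E'
from h import *
P=H+.073*np.array([np.cos(ap),np.sin(ap),0])
rel([((P[0],P[1],.26),down(ap+np.pi))])
E
```

```text
clock: 0.72
position: [0.4221, 0.3598, 0.2821]
tool_rot: [3.141, 0.001, 2.197]
force: [-0.1, 0.5, 1.2]
grip_width: 0.05
finger_force: 0.0
clock: 1.35
position: [0.5201, 0.0817, 0.2812]
tool_rot: [-3.141, 0.0, 1.701]
force: [0.3, 1.0, -0.7]
grip_width: 0.05
finger_force: 0.0
[-0.3238 -0.0851  0.0212] [-0.     0.     0.435]
```

Scaled: -0.324 m is -16.2, -0.085 m is -4.25, 0.435 rad is 2.175.

```bash
python3 nudge.py '[0.05,-16.2,-4.25,1.05,0,0,2.175,0.05,-16.2,-4.25,1.05,0,0,2.175,0.05,-16.2,-4.25,1.05,0,0,2.175,0.05,-16.2,-4.25,1.05,0,0,2.175,0.05,-16.2,-4.25,1.05,0,0,2.175]'
python3 nudge.py '[0.05,0,0,0,0,0,0,0.05,0,0,0,0,0,0]'
python3 - <<'E'
from h import *
P=H+.073*np.array([np.cos(ap),np.sin(ap),0])
rel([((P[0],P[1],.172),down(ap+np.pi))])
cv2.imwrite("pics/s1.png",np.vstack([cv2.resize(bot.grab_frame("scene")[100:260,120:280],(600,600))]))
E
```

```text
clock: 1.98
position: [0.4806, -0.227, 0.2614]
tool_rot: [-3.141, -0.0, 1.268]
force: [1.4, -0.2, 0.4]
grip_width: 0.0496
finger_force: 0.0
clock: 2.22
position: [0.4809, -0.2252, 0.2613]
tool_rot: [-3.141, -0.0, 1.267]
force: [0.0, 0.6, 0.5]
grip_width: 0.0502
finger_force: 0.0
[-0.025   0.0048  0.0893] [-0.001 -0.     0.001]
```

View pics/s1.png

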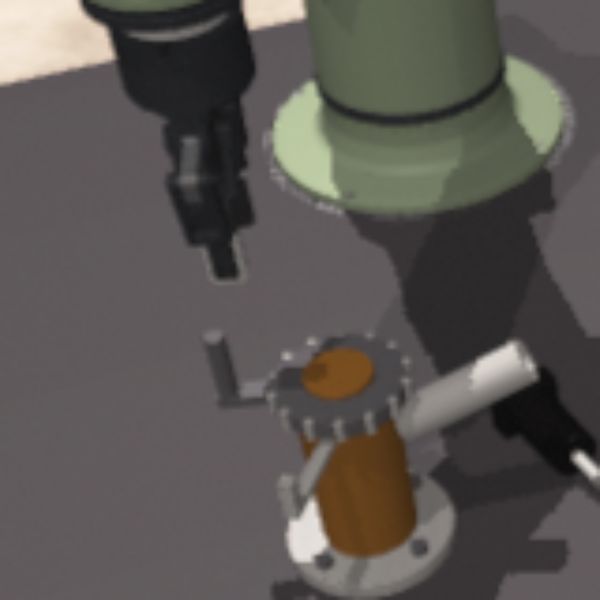

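The picture shows the open gripper above and behind the post (post top at about (213,338)), with nothing disturbed. The last 25 mm of the move is still missing, so next I shift, descend and close.

Scaled: 0.09 m is 4.5, 0.05 m is 2.5.

```bash
python3 nudge.py '[0.05,-1.25,0.25,0,0,0,0,0.05,-1.25,0.25,2.5,0,0,0,0.05,-1.25,0.25,4.5,0,0,0,0.05,-1.25,0.25,4.5,0,0,0]'
python3 nudge.py '[0.0,0,0,0,0,0,0,0.0,0,0,0,0,0,0,0.0,0,0,0,0,0,0,0.0,0,0,0,0,0,0]' 30
python3 - <<'E'
from h import *
o=bot.observe();p=o["position"];a=np.arctan2(*(p-H)[1::-1]);print(p,a,am-a,np.linalg.norm((p-H)[:2]))
d=am+.02-a
W=[]
r0=R.from_euler("xyz",o["tool_rot"])
for k in range(1,9):
    t=d*k/8
    q=H+R.from_euler("z",t).apply(p-H);print(np.round(r0.inv().apply(q-p),4),round(-t,3))
E
```

```text
clock: 2.78
position: [0.4774, -0.2493, 0.17]
tool_rot: [-3.137, -0.0, 1.269]
force: [-0.1, -0.3, 1.8]
grip_width: 0.0498
finger_force: 0.0
clock: 3.28
position: [0.4789, -0.2512, 0.1733]
tool_rot: [3.139, -0.0, 1.267]
force: [-0.8, 2.1, 9.3]
grip_width: 0.0129
finger_force: 29.1
[ 0.47894057 -0.25123198  0.17334036] -1.8587302685369764 1.2496841278658881 0.07345597033876963
[0.0011 0.0116 0.    ] -0.159
[0.004  0.0229 0.0001] -0.317
[0.0087 0.0335 0.0001] -0.476
[0.015  0.0433 0.0001] -0.635
[0.0228 0.052  0.0001] -0.794
[0.0318 0.0594 0.0002] -0.952
[0.0419 0.0652 0.0002] -1.111
[0.0528 0.0693 0.0002] -1.27
```

The post is held at 12.9 mm opening with 29 N, at a radius of 73.5 mm. Next I turn the ring along the arc.

Scaled: 0.0433 m is 2.165, 0.0335 m is 1.675, -0.159 rad is -0.795.

```bash
python3 nudge.py '[0,0.05,0.58,0,0,0,-0.795,0,0.2,1.145,0,0,0,-1.585,0,0.435,1.675,0,0,0,-2.38,0,0.75,2.165,0,0,0,-3.175]'
python3 - <<'E'
from h import *
o=bot.observe();p=o["position"];a=np.arctan2(*(p-H)[1::-1]);print(p,a,am-a,np.linalg.norm((p-H)[:2]),o["force"])
d=am+.02-a
r0=R.from_euler("xyz",o["tool_rot"])
for k in range(1,6):
    t=d*k/5
    q=H+R.from_euler("z",t).apply(p-H);print(np.round(r0.inv().apply(q-p),4),round(-t,3))
E
```

```text
clock: 3.78
position: [0.5247, -0.2492, 0.1734]
tool_rot: [3.14, -0.0, 1.907]
force: [-5.1, 8.6, 11.3]
grip_width: 0.0127
finger_force: 29.6
[ 0.52468058 -0.24923647  0.17335385] -1.2220950865671614 0.6130489458960731 0.07281891517728521 [-5.11516024  8.62678731 11.32705906]
[0.0007 0.0092 0.    ] -0.127
[0.0025 0.0182 0.    ] -0.253
[0.0055 0.0269 0.    ] -0.38
[0.0096 0.0352 0.0001] -0.506
[0.0146 0.0429 0.0001] -0.633
```

Scaled: 0.0429 m is 2.145, 0.0352 m is 1.76, -0.633 rad is -3.165.

```bash
python3 nudge.py '[0,0.035,0.46,0,0,0,-0.635,0,0.125,0.91,0,0,0,-1.265,0,0.275,1.345,0,0,0,-1.9,0,0.48,1.76,0,0,0,-2.53,0,0.73,2.145,0,0,0,-3.165]'
python3 nudge.py '[0,0,0,0,0,0,0,0,0,0,0,0,0,0]'
python3 - <<'E'
from h import *
o=bot.observe();p=o["position"];a=np.arctan2(*(p-H)[1::-1]);print(p,a,am-a,np.linalg.norm((p-H)[:2]),o["force"])
E
```

```text
clock: 4.4
position: [0.5595, -0.2213, 0.1733]
tool_rot: [3.141, -0.001, 2.539]
force: [-11.6, 7.7, 13.3]
grip_width: 0.0128
finger_force: 29.9
clock: 4.65
position: [0.5595, -0.2213, 0.1733]
tool_rot: [3.141, -0.0, 2.535]
force: [-8.7, 7.8, 13.7]
grip_width: 0.0129
finger_force: 29.8
[ 0.55949108 -0.22126179  0.17330695] -0.5957071746367304 -0.013338966034357913 0.07211228449953208 [-8.66847287  7.75940548 13.66571094]
```

The ring reads about 1.46. Next I release, rise and go to the rod.

Scaled: -0.1 m is -5, -0.05 m is -2.5.

```bash
python3 nudge.py '[0.05,0,0,0,0,0,0,0.05,0,0,0,0,0,0,0.05,0,0,0,0,0,0,0.05,0,0,-2.5,0,0,0,0.05,0,0,-5,0,0,0]'
python3 - <<'E'
from h import *
rel([((.60,0,.27),down(2.0)),((.6437,.1925,.2),down(1.5366))])
E
```

```text
clock: 5.28
position: [0.5594, -0.2222, 0.2728]
tool_rot: [-3.141, -0.001, 2.535]
force: [0.2, 0.3, -0.5]
grip_width: 0.0499
finger_force: 0.0
[0.0934 0.2057 0.0028] [-0.001 -0.001  0.535]
[0.1569 0.1198 0.07  ] [ 0.    -0.     0.463]
```

Scaled: 0.206 m is 10.3, 0.093 m is 4.65, 0.535 rad is 2.675.

```bash
python3 nudge.py '[0.05,4.65,10.3,0,0,0,2.675,0.05,4.65,10.3,0,0,0,2.675,0.05,4.65,10.3,0,0,0,2.675,0.05,4.65,10.3,0,0,0,2.675,0.05,4.65,10.3,0,0,0,2.675]'
python3 nudge.py '[0.05,7.85,6,3.5,0,0,2.315,0.05,7.85,6,3.5,0,0,2.315,0.05,7.85,6,3.5,0,0,2.315,0.05,7.85,6,3.5,0,0,2.315,0.05,7.85,6,3.5,0,0,2.315]'
python3 - <<'E'
from h import *
rel([((.6437,.1925,.071),down(1.5366))])
t=bot.grab_frame("top");s=bot.grab_frame("scene")
a=cv2.resize(t[195:275,385:470],(400,376),interpolation=cv2.INTER_CUBIC);b=cv2.resize(s[140:250,300:410],(376,376),interpolation=cv2.INTER_CUBIC)
cv2.imwrite("pics/ring.png",np.hstack([a,b]))
E
```

```text
clock: 5.9
position: [0.6011, 0.0046, 0.2714]
tool_rot: [3.141, -0.001, 2.006]
force: [-0.7, -0.7, 0.2]
grip_width: 0.0499
finger_force: 0.0
clock: 6.52
position: [0.6444, 0.1931, 0.2009]
tool_rot: [-3.141, 0.001, 1.539]
force: [-0.1, -1.6, -0.2]
grip_width: 0.0497
finger_force: 0.0
[-0.0005 -0.0006  0.1299] [-0.001  0.001  0.002]
```

View pics/ring.png

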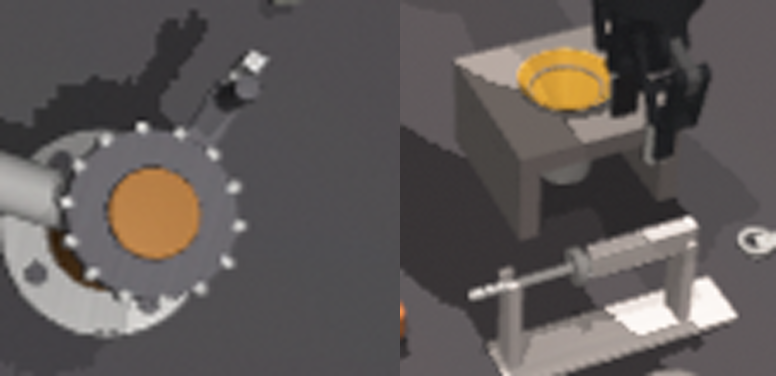

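The left crop shows the post (243,88) in line with the mark (257,62), so the ring is locked. On the right the gripper is above the handle. Next I descend and grasp.

```bash
python3 nudge.py '[0.05,0,0,3,0,0,0,0.05,0,0,5.5,0,0,0,0.05,0,0,6.5,0,0,0,0.05,0,0,6.5,0,0,0]'
python3 nudge.py '[0,0,0,0,0,0,0,0,0,0,0,0,0,0,0,0,0,0,0,0,0,0,0,0,0,0,0,0,0,0,0,0,0,0,0]' 80
python3 -c "
from h import *
o=bot.observe();print(o)"
```

```text
clock: 7.12
position: [0.6448, 0.1915, 0.072]
tool_rot: [-3.141, 0.001, 1.536]
force: [0.5, 0.4, 1.3]
grip_width: 0.0501
finger_force: 0.0
clock: 7.75
position: [0.6457, 0.1929, 0.0737]
tool_rot: [3.139, -0.001, 1.537]
force: [-0.6, -1.3, 10.1]
grip_width: 0.0128
finger_force: 78.1
{'clock': 7.75, 'qpos': array([-0.53022592,  0.79641496,  0.24457501,  1.58391391, -0.24619197,
        0.7887277 , -0.216756  ]), 'qd': array([-0.00046661, -0.00200707, -0.00131187, -0.00092665, -0.0030131 ,
        0.00018669,  0.00021543]), 'joint_efforts': array([-4.71834652e-01, -1.01538649e+02,  1.00095633e+01, -2.77393037e+01,
       -1.13612751e-01, -2.87551861e-01,  4.82307631e-02]), 'position': array([0.64569907, 0.19293709, 0.07371355]), 'tool_rot': array([ 3.13883398e+00, -9.26643521e-04,  1.53672039e+00]), 'force': array([-0.55590131, -1.27812356, 10.14493719]), 'moment': array([-0.18872626,  0.17531519, -0.04965039]), 'finger_force': 78.14396381378174, 'grip_width': 0.012812002206712341}
```

Scaled: -0.18 m is -9, -0.13 m is -6.5.

```bash
python3 nudge.py '[0,0,0,-1.5,0,0,0,0,0,0,-4,0,0,0,0,0,0,-6.5,0,0,0,0,0,0,-9,0,0,0,0,0,0,-9,0,0,0]'
python3 nudge.py '[0,0,0,0,0,0,0,0,0,0,0,0,0,0]'
python3 - <<'E'
from h import *
o=bot.observe();p=o["position"];r=R.from_euler("xyz",o["tool_rot"])
t=bot.grab_frame("top");s=bot.grab_frame("scene")
tip=p+r.apply([-.134,0,-.0163]);print(tip,r.apply([1,0,0]))
out=[]
for n,im in(("top",t),("scene",s)):
    u=np.round(proj(n,tip)).astype(int);print(n,proj(n,tip),u-[36,25]);out.append(cv2.resize(im[u[1]-25:u[1]+25,u[0]-36:u[0]+36],None,fx=5.5,fy=5.5,interpolation=cv2.INTER_CUBIC))
cv2.imwrite("pics/tip.png",np.hstack(out))
E
```

```text
clock: 8.38
position: [0.6462, 0.1931, 0.2566]
tool_rot: [3.135, -0.003, 1.537]
force: [-0.1, 0.3, -3.1]
grip_width: 0.0128
finger_force: 78.4
clock: 8.62
position: [0.644, 0.1927, 0.2506]
tool_rot: [-3.14, 0.001, 1.537]
force: [-0.1, 0.2, -2.9]
grip_width: 0.0132
finger_force: 78.4
[0.6394995  0.05882488 0.26695311] [ 3.39189648e-02  9.99424313e-01 -7.39336641e-04]
top [320.65456109 172.72889873] [285 148]
scene [320.28481104 172.55220748] [284 148]
```

View pics/tip.png

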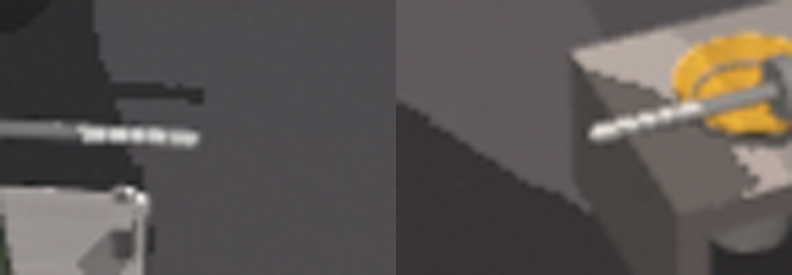

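The measured tip pixels are top (321.0,172.5) and scene (318.9,171.8), within about 1 px of the prediction, so the hold is as assumed. Next is the pre-insert pose, 30 mm off the mouth.

```bash
cat >> h.py <<'E'
def tube(yaw=1.343,mouth=(.5280,-.0592,.150),pitch=np.radians(25)):
    t=np.array([np.cos(yaw)*np.cos(pitch),np.sin(yaw)*np.cos(pitch),np.sin(pitch)])
    y=np.array([np.sin(yaw),-np.cos(yaw),0]);r=R.from_matrix(np.c_[t,y,np.cross(t,y)])
    return np.array(mouth),t,r
def tcp_for(gap,**k):   # gap: tip distance outside mouth
    m,t,r=tube(**k);return m+t*(.134+gap)-r.apply([0,0,-.0163]),r
E
python3 - <<'E'
from h import *
print(tri((321.0,172.5),(318.9,171.8)))
rel([tcp_for(.03)]);print(tcp_for(.03)[0])
E
```

```text
(array([0.63903981, 0.05691252, 0.26961886]), [np.float64(0.0012400800176761242), np.float64(0.0012400800176760205)])
[-0.1031 -0.0776  0.0464] [-0.044  0.436  0.19 ]
[0.563122   0.09230543 0.20453658]
```

```bash
python3 nudge.py '[0,-5.15,-3.88,2.32,-0.22,2.18,0.95,0,-5.15,-3.88,2.32,-0.22,2.18,0.95,0,-5.15,-3.88,2.32,-0.22,2.18,0.95,0,-5.15,-3.88,2.32,-0.22,2.18,0.95,0,-5.15,-3.88,2.32,-0.22,2.18,0.95]'
python3 nudge.py '[0,0,0,0,0,0,0,0,0,0,0,0,0,0]'
python3 - <<'E'
from h import *
rel([tcp_for(.03)])
o=bot.observe();p=o["position"];r=R.from_euler("xyz",o["tool_rot"])
tip=p+r.apply([-.134,0,-.0163]);print(tip,o["force"]); m=tube()[0]
out=[]
for n in("top","scene"):
    im=bot.grab_frame(n);u=np.round(proj(n,(tip+m)/2)).astype(int)-[30,25];k=6.5
    print(n,u,"tip",(proj(n,tip)-u+.5)*k,"mouth",(proj(n,m)-u+.5)*k);out.append(cv2.resize(im[u[1]:u[1]+50,u[0]:u[0]+60],None,fx=k,fy=k,interpolation=cv2.INTER_CUBIC))
cv2.imwrite("pics/pre.png",np.hstack(out))
E
```

```text
clock: 9.35
position: [0.5638, 0.0924, 0.2052]
tool_rot: [3.14, -0.437, 1.344]
force: [1.4, 0.5, -1.6]
grip_width: 0.0124
finger_force: 78.6
clock: 9.6
position: [0.5636, 0.0939, 0.2053]
tool_rot: [3.14, -0.437, 1.347]
force: [0.3, -0.3, -2.3]
grip_width: 0.0128
finger_force: 78.6
[-0.0018 -0.0001  0.    ] [ 0.001 -0.001  0.003]
[ 0.53507147 -0.03121982  0.16335163] [ 0.28642899 -0.33930604 -2.27725569]
top [332 201] tip [161.30435686 151.94247641] mouth [232.18471555 175.58674459]
scene [236 168] tip [234.19980784 149.48688424] mouth [163.51298712 184.04521311]
```

View pics/pre.png

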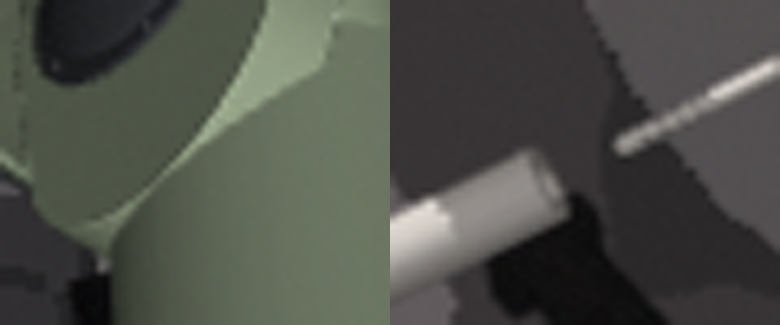

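In the scene crop (right half) the tip is at (617,148) and the mouth bore at (549,185). Relative to each other they are about 0.5 px off the prediction, or 1 mm, which fits the 3.5 mm clearance; the arm hides the top view. Next I insert while watching the force.

Scaled: -0.042 m is -2.1, -0.038 m is -1.9.

```bash
python3 nudge.py '[0,-0.6,0,0,0,0,0,0,-1.2,0,0,0,0,0,0,-1.6,0,0,0,0,0,0,-1.9,0,0,0,0,0,0,-2.1,0,0,0,0,0]'
python3 -c "
from h import *
o=bot.observe();rel([tcp_for(-.0)]);r=R.from_euler('xyz',o['tool_rot']);print(r.inv().apply(o['force']),r.inv().apply(o['moment']))"
```

```text
clock: 10.32
position: [0.5549, 0.055, 0.1874]
tool_rot: [3.14, -0.438, 1.344]
force: [0.3, 1.3, -2.1]
grip_width: 0.0128
finger_force: 78.6
[ 0.0119 -0.0004  0.0006] [ 0.001 -0.001  0.001]
[0.30815999 0.02179115 2.48752656] [-0.00722361 -0.5906005   0.03317587]
```

Scaled: -0.06 m is -3, -0.048 m is -2.4.

```bash
python3 nudge.py '[0,-0.6,0,0,0,0,0,0,-1.2,0,0,0,0,0,0,-1.8,0,0,0,0,0,0,-2.4,0,0,0,0,0,0,-3,0,0,0,0,0]'
python3 -c "
from h import *
o=bot.observe();rel([tcp_for(-.085)]);r=R.from_euler('xyz',o['tool_rot']);print(r.inv().apply(o['force']),r.inv().apply(o['moment']))"
```

```text
clock: 10.95
position: [0.5426, 0.0016, 0.1617]
tool_rot: [3.14, -0.437, 1.344]
force: [0.3, 0.2, -2.2]
grip_width: 0.0128
finger_force: 78.6
[-0.0127 -0.0005  0.0005] [ 0.001 -0.001  0.001]
[-0.72648291  0.20936321  2.09348407] [-0.03827898 -0.61454295  0.05008759]
```

```bash
python3 nudge.py '[0,-0.25,0,0,0,0,0,0,-0.4,0,0,0,0,0,0,-0.5,0,0,0,0,0,0,-0.6,0,0,0,0,0]'
python3 nudge.py '[0,-0.075,0,0,0,0,0,0,-0.075,0,0,0,0,0]'
python3 nudge.py '[0,-0.075,0,0,0,0,0,0,-0.075,0,0,0,0,0]'
python3 -c "
from h import *
o=bot.observe();rel([tcp_for(-.085)]);r=R.from_euler('xyz',o['tool_rot']);print(r.inv().apply(o['force']),r.inv().apply(o['moment']))"
```

```text
clock: 11.45
position: [0.5404, -0.008, 0.1571]
tool_rot: [3.139, -0.438, 1.345]
force: [-0.3, 0.7, -2.2]
grip_width: 0.0126
finger_force: 78.6
clock: 11.7
position: [0.5403, -0.0083, 0.1569]
tool_rot: [3.139, -0.439, 1.345]
force: [0.9, 5.8, 2.2]
grip_width: 0.0126
finger_force: 79.0
clock: 11.95
position: [0.5403, -0.0083, 0.1569]
tool_rot: [3.139, -0.441, 1.347]
force: [1.6, 12.0, 9.0]
grip_width: 0.0128
finger_force: 79.4
[-0.0013 -0.0005  0.0004] [ 0.001 -0.005  0.003]
[14.73221648 -1.08862921 -3.02628916] [0.15385297 2.44355741 0.12115333]
```

The advance has stalled within 1.3 mm of the predicted seat, with 15 N along the axis, so the collar is on the mouth. I press a little more and pause.

Scaled: -0.0015 m is -0.075.

```bash
python3 nudge.py '[0,-0.075,0,0,0,0,0,0,-0.075,0,0,0,0,0,0,-0.075,0,0,0,0,0,0,-0.075,0,0,0,0,0,0,-0.075,0,0,0,0,0]'
python3 - <<'E'
from h import *
rel([tcp_for(-.085)])
im=bot.grab_frame("scene");cv2.imwrite("pics/seat.png",cv2.resize(im[140:230,190:310],None,fx=6,fy=6,interpolation=cv2.INTER_CUBIC))
E
```

```text
clock: 12.58
position: [0.5403, -0.0084, 0.1569]
tool_rot: [3.139, -0.443, 1.348]
force: [2.9, 20.9, 15.2]
grip_width: 0.0129
finger_force: 79.9
[-0.0013 -0.0005  0.0004] [ 0.001 -0.006  0.004]
```

View pics/seat.png

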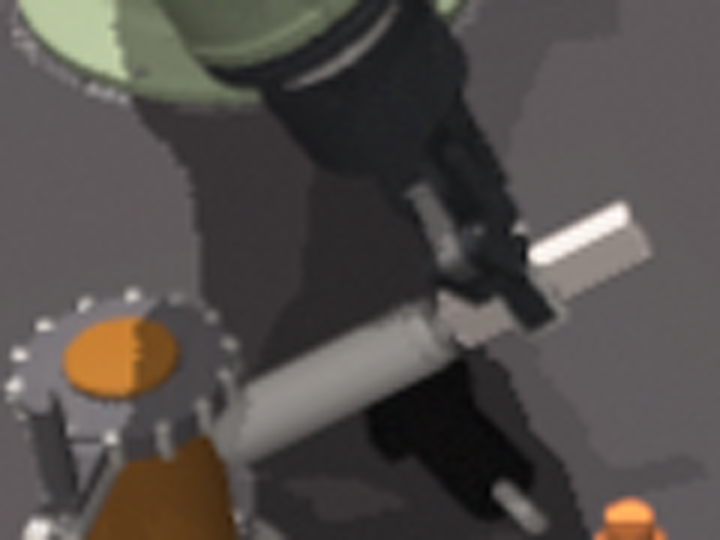

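The picture shows the collar flush on the tube mouth at about (440,325), the ring still locked, and the snubber untouched. Next I withdraw 135 mm along the tube.

Scaled: 0.1 m is 5, 0.075 m is 3.75.

```bash
python3 nudge.py '[0,0.5,0,0,0,0,0,0,1.5,0,0,0,0,0,0,2.5,0,0,0,0,0,0,3.75,0,0,0,0,0,0,5,0,0,0,0,0]'
python3 nudge.py '[0,0.75,0,0,0,0,0,0,1.5,0,0,0,0,0,0,2,0,0,0,0,0,0,2,0,0,0,0,0,0,2,0,0,0,0,0]'
python3 - <<'E'
from h import *
rel([tcp_for(.03)])
d=np.array([-.034,-1,0]);q=np.array([.4383,.2394,.18])-.134*d+[0,0,-.0163];print(q)
rel([((.53,.23,.25),down(1.5366)),(q,down(1.5366))])
E
```

```text
clock: 13.25
position: [0.5598, 0.0769, 0.1979]
tool_rot: [3.14, -0.437, 1.344]
force: [-0.0, 0.3, -1.8]
grip_width: 0.0131
finger_force: 78.7
clock: 13.88
position: [0.5678, 0.1108, 0.2142]
tool_rot: [3.14, -0.437, 1.343]
force: [-0.3, 0.1, -2.3]
grip_width: 0.013
finger_force: 78.7
[-0.0214 -0.0004  0.0006] [ 0.001 -0.001  0.   ]
[0.442856 0.3734   0.1637  ]
[ 0.1126 -0.0637  0.013 ] [ 0.044 -0.436 -0.191]
[ 0.1403 -0.092   0.0863] [0. 0. 0.]
```

The tip is about 50 mm clear of the mouth. Next I move to the funnel.

Scaled: 0.113 m is 5.65, -0.064 m is -3.2, -0.436 rad is -2.18.

```bash
python3 nudge.py '[0,5.65,-3.2,0.65,0.22,-2.18,-0.955,0,5.65,-3.2,0.65,0.22,-2.18,-0.955,0,5.65,-3.2,0.65,0.22,-2.18,-0.955,0,5.65,-3.2,0.65,0.22,-2.18,-0.955,0,5.65,-3.2,0.65,0.22,-2.18,-0.955]'
python3 nudge.py '[0,7,-4.6,4.3,0,0,0,0,7,-4.6,4.3,0,0,0,0,7,-4.6,4.3,0,0,0,0,7,-4.6,4.3,0,0,0,0,7,-4.6,4.3,0,0,0]'
python3 nudge.py '[0,0,0,0,0,0,0,0,0,0,0,0,0,0,0,0,0,0,0,0,0]'
python3 - <<'E'
from h import *
o=bot.observe();p=o["position"];r=R.from_euler("xyz",o["tool_rot"]);print("tip",p+r.apply([-.134,0,-.0163]),o["force"],o["finger_force"])
t=bot.grab_frame("top");s=bot.grab_frame("scene")
cv2.imwrite("pics/fin.png",np.hstack([cv2.resize(t[160:310,150:470],(400,188)),cv2.resize(s[80:330,150:470],(400,312))[:188]]) if 0 else np.vstack([cv2.resize(t[100:300,150:470],(480,300)),cv2.resize(s[120:320,150:470],(480,300))]))
E
```

```text
clock: 14.5
position: [0.5292, 0.233, 0.2501]
tool_rot: [-3.141, 0.0, 1.542]
force: [-0.6, -0.5, -1.9]
grip_width: 0.0129
finger_force: 78.6
clock: 15.12
position: [0.4436, 0.3721, 0.1643]
tool_rot: [3.142, 0.0, 1.535]
force: [0.4, -0.7, -1.4]
grip_width: 0.0126
finger_force: 78.5
clock: 15.5
position: [0.4429, 0.3735, 0.1647]
tool_rot: [3.141, -0.0, 1.537]
force: [-0.1, -0.2, -1.4]
grip_width: 0.0124
finger_force: 78.5
tip [0.43838135 0.23962186 0.18093869] [-0.09829717 -0.17617501 -1.35461101] 78.50494980812073
```

View pics/fin.png

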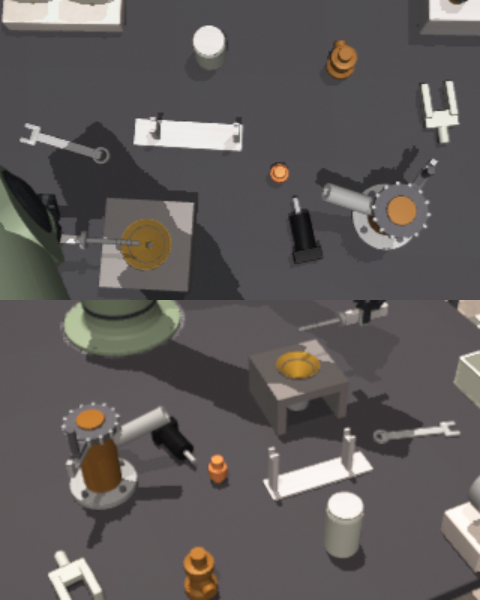

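The top view shows the tip at about (138,242) over the funnel (147,244); parallax from the rod's height accounts for the offset. The rod is level, the ring is locked and the bystanders are in place, so I hand it in.

```bash
python3 -c "
from workcell import bot
print(bot.job_done())"
```

```text
the job is handed in; nothing more can be done
None
```

I handed the job in at about 15.6 s without seeing a verdict: the ring is locked (about 1.46 rad), the rod was seated against the tube mouth and drawn out, and it is now held level with its tip about 80 mm above the funnel's centre.

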